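# Turn the pantry turntable and set its push-push brake

## Robot

A 7-joint arm with a two-finger parallel gripper is mounted at the origin on the work surface. World frame = base frame: x ahead of the robot, y to its left, z up, the work surface at z = 0. Lengths are in m, angles in rad, forces in N, time in s.
With the tool pointing down it reaches from about 0.35 to 0.9 m from the base axis. Payload 19.9 kg.
Tool frame: the origin (TCP) lies between the finger pads; the fingertips stand 19 mm ahead of it and the grasp point (between the pads) is the TCP; z points along the fingers, y is the direction in which the jaws open and shut (so a half turn about z gives the same grasp; the last joint's range is limited). The gripper opens to 94 mm and grips with 3 to 60 N. Pads are 16 mm wide; open, the fingers measure 119 mm over their backs; the gripper's body (75 mm by 177 mm) begins 78 mm behind the grasp point.
Start: joints at [1.121, 0.417, -0.01, 1.614, 0.005, 1.111, -0.053], TCP at [0.248, -0.574, 0.224] pointing down, gripper open.
Joint ranges: [-2.81, 2.81], [-0.39, 2.02], [-1.27, 1.25], [0.06, 2.57], [-1.19, 4.33], [0.19, 2], [-2.82, 2.82]. Speed limits (rad/s): [1.89, 1.89, 2.39, 2.39, 3.01, 3.01, 3.01].

## Interface

Orientations are given as a 3x3 rotation matrix whose columns are the frame's x, y, z axes.
In Python, from rig import robot gives the robot as it stands. Calls block until the motion is done:
- robot.move_ptp(position, orientation): joint-space move of the TCP to a pose.
- robot.move_linear(position, velocity=0.15, frame=None, threshold=None): straight line of the TCP; frame=None keeps the orientation; velocity is the mean speed in m/s. With threshold (N) it stops when the force on the tool has changed by that much, and returns True; else False.
- robot.goto_joints(angles): joint-space move.
- robot.gripper_to(opening): finger opening in m; the grip force is fixed at half the most; returns when the fingers have stopped.
- robot.pause(seconds).
- robot.ik(position, orientation): joint angles nearest the present ones, or None.
- robot.get_state(): the state.
- robot.grab_frame(name): name is "side" or "top"; returns the picture (384x512x3 uint8, red, green, blue); there is no depth.
- robot.camera_info(name): a dict with "fx", "fy", "cx", "cy" (pixels), "rvec" (rotation vector, rad) and "tvec" (3), from world to camera coordinates, as OpenCV has them. Camera axes: x right, y down, z forward; pixel columns grow to the right and rows downward; lengths in m; the calibration is good to about 2 mm. A picture is of the moment at which its call begins. camera_info takes no time and is no camera call.
A pose or a line that the arm cannot do raises robot.PlanningError and nothing moves.
- robot.sign_off(): hands the job in, once; it reports no verdict.
The state is a dict: "time": time; "qpos": joint angles; "joint_vel": joint speeds; "effort": joint torques, N m; "ee_pos": TCP position; "tool_rot": TCP orientation; "force": force on the tool from outside, world axes, zero at the start; "moment": the same for the moment, N m; "opening": finger opening in m.
Only numpy, scipy, OpenCV 4.12 (cv2) and the standard library are available. Lean on these libraries where they do the work, as an engineer would, in place of code of your own. Each camera call takes 0.05 s, during which the arm holds its last target. There are 200 camera calls.

## Task

Turn the turntable by its brass post until the round-bellied lidded jar stands in front of the brass pointer, then leave the turntable braked. The brake is a push-on, push-off button whose cap looks the same either way and may be on or off to begin with, so feel which it is: never drag the turntable round against its brake, press the button firmly but gently, leave everything standing in its place on the turntable, and let go at the end.

Things in the scene. Friction and masses are not known exactly. Their poses are not given: they have to be found in the camera images.
- stand: Fixed round dark oak foot of the turntable, 344 mm across, 10 mm high, on the island. Origin on the turntable's axis at the island's surface, z up; its -x axis points from the turntable's axis to the brass pointer.
- pointer (a point): Top middle of the brass pointer, a small fixed block 20 mm long (radially), 10 mm wide, 27 mm high, on the stand's edge, 163 mm from the turntable's axis, just outside the disc's rim.
- turntable: Wooden disc 300 mm across, 14 mm thick, top 30 mm above the island. Origin: centre of its underside, on its vertical axis. Its yaw equals the stand's when the jar is at the pointer; it starts 0.5 to 1.2 rad clockwise of that (from above), so turn it anticlockwise. Unbraked it turns with about 0.5 N at the post; braked it holds against 2 N there and slips at about 3 to 4 N.
- post (a point): Upright brass finger post for turning the disc: a round rod 18 mm across, 115 mm from the axis in the disc's +y direction (90 degrees clockwise of the jar from above). The point is on the rod's axis, 35 mm above the disc, 25 mm below the rod's top, which is 90 mm above the island; a flange covers its lowest 5 mm. Nothing else on the disc is within 80 mm of it.
- seat (a point): Point on the disc's top, 75 mm from the axis in the disc's -x direction, where the jar stands; it turns with the disc.
- jar_mid (a point): Centre of the ceramic jar, a loose round-bellied jar with a lid and ball knob, 80 mm across, 107 mm high, the largest thing on the disc; this point is 53 mm above its underside. It stands on the seat and need not be gripped.
- brake: Fixed dark steel brake tower beside the disc's rim, 58 x 60 mm, 95 mm high, with a hood that reaches over the rim, its top 72 mm above the island. Origin under the middle of the tower; +x points to the turntable's axis. Inside, hidden: a push-push latch and a rubber shoe that presses on the disc. The brake starts on or off, equally often.
- button (a point): Top centre of the button cap at rest, 117 mm above the island: a round metal cap 32 mm across, standing 18 mm out of a 46 mm bezel ring on the tower. Fixed point: it does not follow the cap, which always springs back to it. Brake OFF: cap stiff at once (3 to 4 N to start it). Brake ON: it sinks 6 to 7 mm at about 1 N, then meets 3 to 4 N.
- button_low (a point): Where the cap's top centre is when pressed to its firm stop, 17 mm straight below button (fixed point). Pressing down to the stop and letting go switches the brake over (on to off, off to on); a press short of 15.5 mm may not. It takes 8 to 12 N until the stop, where the force climbs; 13 to 18 N is a firm press, over 25 N too hard.
- spice: Loose amber glass spice bottle, 40 mm across, 105 mm high, standing on the disc; origin at the centre of its underside, z up. A bystander that rides along.
- canister: Loose square plastic container with a lid, 60 x 60 mm, 80 mm high, standing on the disc; origin at the centre of its underside, z up. A bystander that rides along.
- tin: Loose small aluminium tin with a twist cap, 47 mm across, 44 mm high, standing on the disc; origin at the centre of its underside, z up. A bystander that rides along.
- brake_ring: Flat brass ring let into the disc's top along its rim, 252 to 300 mm across, turning with the disc; only the hidden brake shoe presses on it, and only when the brake is on. Origin as for the turntable.

How it is judged:
On the way:
1. with the brake off, the jar is brought in front of the pointer (x of jar_mid in the frame of stand below 0 m and y of jar_mid in the frame of stand between -0.012 and 0.012 m and contact force between brake_ring and anything else below 0.5 N), for 0.2 s.
At the end, for the whole second after the job is handed in: Jar upright within 20 mm of its seat and within 12 mm to either side of the line from the turntable's axis to the pointer; brake on (its shoe presses on the disc with over 2 N); bottle, container and tin still on the disc; all at rest (x of jar_mid in the frame of stand below -0.055 m and y of jar_mid in the frame of stand between -0.012 and 0.012 m and horizontal distance between jar_mid and seat below 0.02 m and angle between jar_mid's own z axis and vertical below 0.1 rad and contact force between brake_ring and anything else above 2 N and height (world z) of each of spice, canister, tin above 0.025 m and angular speed of turntable below 0.05 rad/s and linear speed of jar below 0.02 m/s); the robot touches nothing.
It fails at once if the turntable dragged round against its brake (contact force between brake_ring and anything else above 1.5 N and angular speed of turntable above 0.06 rad/s and distance of seat from where it was at the start of the episode above 0.02 m and (y of seat in the frame of stand above 0.02 m or y of seat in the frame of stand below -0.02 m)).
It fails at once if the button or its tower pressed with more than 25 N (contact force between any of the fingers, the arm and brake above 25 N).
It fails at once if the jar, bottle, container or tin tipped over (angle between any of jar_mid, spice, canister, tin's own z axis and vertical above 0.35 rad).
It fails at once if the robot handling the jar, bottle, container or tin (contact force between any of the arm, the fingers and jar above 3 N or contact force between the fingers and spice above 3 N or contact force between the fingers and canister above 3 N or contact force between the fingers and tin above 3 N).
It also fails if it takes over 72 s, if anything falls off the work surface, if the arm or the gripper's body presses on something with over 40 N, if the wrist force passes 120 N, or if a joint passes its speed limit or range.

## Working session

There is one attempt and no reset: what is moved stays moved. The work goes in short steps, each a Python script; the robot and the scene stay as the last script left them, time stands still between calls to the robot, and variables do not carry over. Pictures are saved under pics/ and viewed, about 8 in all and at most 12, crops included, and the job is handed in when it is done.

```bash
mkdir -p pics && ls
python3 - <<'E'
from rig import robot
import cv2
for n in("side","top"):
    f=robot.grab_frame(n); cv2.imwrite(f"pics/{n}0.png",cv2.resize(f[:,:,::-1],(800,600),interpolation=cv2.INTER_CUBIC))
    print(robot.camera_info(n))
s=robot.get_state();print(s["time"],s["force"],s["tool_rot"],s["opening"])
E
```

```text
pics
{'fx': 375.422437709817, 'fy': 375.422437709817, 'cx': 261.3624576841311, 'cy': 190.04688991956172, 'rvec': array([2.38813895, 0.01233661, 0.00902407]), 'tvec': array([-0.49253602,  0.04696103,  0.80570852])}
{'fx': 408.9165591316984, 'fy': 408.9165591316984, 'cx': 252.54258569950488, 'cy': 191.82135118846224, 'rvec': array([ 2.16723241, -2.20836767,  0.11546094]), 'tvec': array([-0.01225561,  0.49418684,  0.71487213])}
0.1 [ 0.43230813 -0.13381032 -0.42770254] [[ 9.18002116e-01  3.96575193e-01 -4.80892774e-04]
 [ 3.96575479e-01 -9.18001631e-01  9.45957112e-04]
 [-6.63172268e-05 -1.05910091e-03 -9.99999437e-01]] 0.09399831961982137
```

View pics/side0.png

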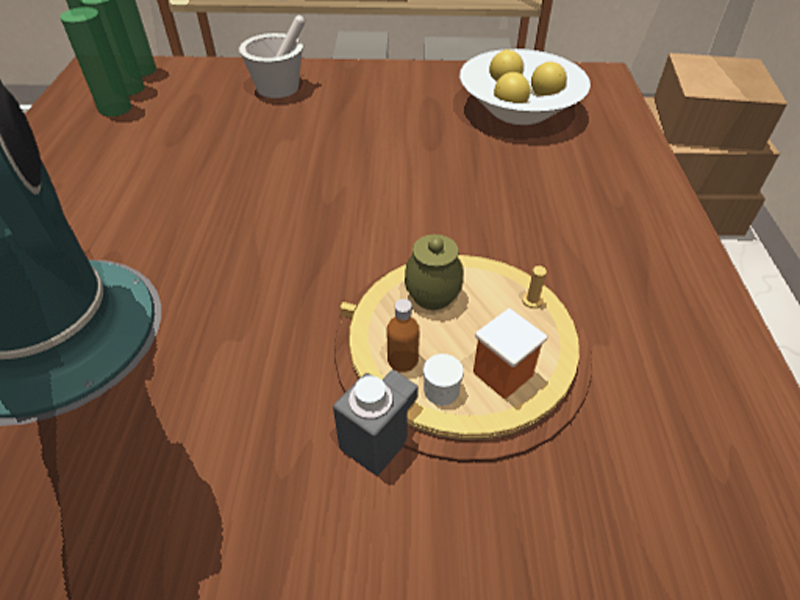

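View pics/top0.png

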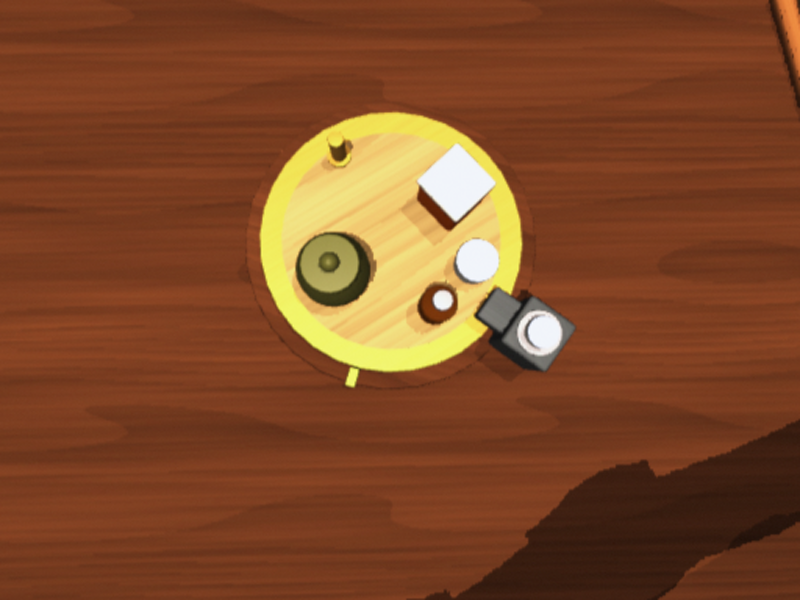

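The top view shows the disc centred near (391,242), the pointer top at (352,377), the post top at (336,140), the button at (543,332) and the jar knob at (329,262). In the side view the post top is at (540,270), the button at (370,383) and the knob at (436,243).

```bash
cat > h.py <<'E'
from rig import robot
import numpy as np, cv2
def ray(cam,u,v,z):
    c=robot.camera_info(cam); R=cv2.Rodrigues(c["rvec"])[0]; t=c["tvec"]
    d=R.T@np.array([(u-c["cx"])/c["fx"],(v-c["cy"])/c["fy"],1]); o=-R.T@t
    return o+d*(z-o[2])/d[2]
def disp(cam,u,v,z): return ray(cam,(u+.5)/1.5625-.5,(v+.5)/1.5625-.5,z)
E
python3 - <<'E'
from h import *
np.set_printoptions(precision=4,suppress=True)
f=robot.grab_frame("top"); hsv=cv2.cvtColor(f,cv2.COLOR_RGB2HSV)
m=cv2.inRange(hsv,(22,120,150),(35,255,255)); n,l,st,ce=cv2.connectedComponentsWithStats(m)
k=1+np.argmax(st[1:,4]); cs,_=cv2.findContours((l==k).astype(np.uint8),cv2.RETR_EXTERNAL,cv2.CHAIN_APPROX_NONE)
c=cv2.convexHull(max(cs,key=len))[:,0]
P=np.array([ray("top",u,v,.03)[:2] for u,v in c])
from scipy.optimize import least_squares
r=least_squares(lambda q:np.hypot(*(P-q[:2]).T)-q[2],[.5,-.3,.15],loss="soft_l1",f_scale=.002)
print("axis",r.x,len(P))
A=r.x[:2]
for nm,z,t,s in [("pointer",.037,(352,377),(348,308)),("post",.09,(336,140),(540,270)),("button",.117,(543,332),(370,383)),("knob",.137,(329,262),(436,243)),("rimL",.03,(261,242),(349,340))]:
    a=disp("top",*t,z);b=disp("side",*s,z)
    for p in(a,b):
        d=p[:2]-A; print(nm,p,np.hypot(*d),np.degrees(np.arctan2(d[1],d[0])))
E
```

```text
axis [ 0.5625 -0.018   0.1502] 48
pointer [0.4073 0.0283 0.037 ] 0.16193583679055842 163.41455640698106
pointer [0.4103 0.0162 0.037 ] 0.15601815972808494 167.33292012524157
post [0.6601 0.0393 0.09  ] 0.11309489808916663 30.395705814340978
post [0.6636 0.0394 0.09  ] 0.11624363334124564 29.568799685249974
button [ 0.4509 -0.1672  0.117 ] 0.1863583626784848 -126.78342726657382
button [ 0.4521 -0.1608  0.117 ] 0.1805703653368084 -127.6937945032991
knob [0.5223 0.0443 0.137 ] 0.07413322374140266 122.85149369044768
knob [0.5251 0.0371 0.137 ] 0.06652873115504884 124.20198625878369
rimL [0.5623 0.1302 0.03  ] 0.1482047367264643 90.06787877234959
rimL [ 0.415  -0.0334  0.03  ] 0.14835746932430677 -174.02820090467765
```

Run:
```python
from h import *
t=robot.grab_frame("top");s=robot.grab_frame("side")
def crop(f,u,v,w=20): return cv2.resize(f[v-w:v+w,u-w:u+w,::-1],(400,400),interpolation=cv2.INTER_NEAREST)
a=np.hstack([crop(t,347,212),crop(s,236,245)]);b=np.hstack([crop(t,225,241),crop(s,223,197)])
cv2.imwrite("pics/crops.png",cv2.resize(np.vstack([a,b]),(600,600),interpolation=cv2.INTER_AREA))
```

```text
(no output)
```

View pics/crops.png

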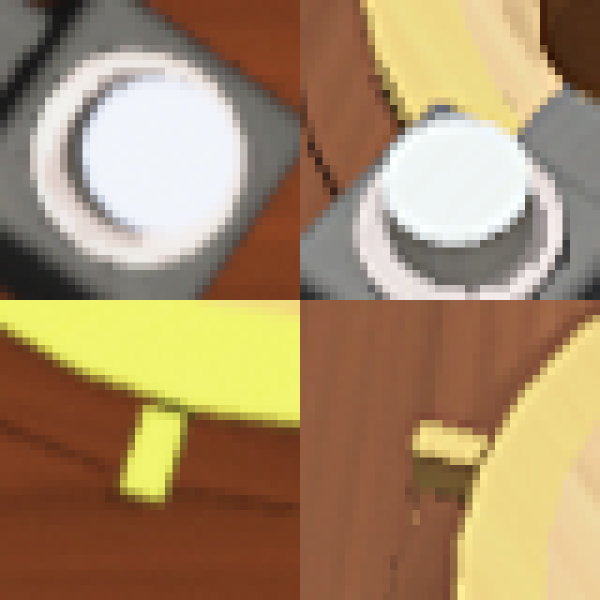

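Run:
```python
from h import *
np.set_printoptions(precision=4,suppress=True)
A=np.array([.5625,-.018])
for nm,z,t,s in [("button",.117,(348,212.3),(236.3,248.6)),("pointer",.037,(224.9,240.8),(222.8,195.6))]:
    for c,q in(("top",t),("side",s)):
        p=ray(c,*q,z);d=p[:2]-A;print(nm,c,p,np.hypot(*d),np.degrees(np.arctan2(d[1],d[0])))
for p in[(.451,-.166,.2),(.66,.0395,.2),(.594,.0925,.072)]:
    for a in(-60,-16):
        y=np.array([np.cos(np.radians(a)),np.sin(np.radians(a)),0]);z=np.array([0,0,-1.]);print(p,a,robot.ik(p,np.c_[np.cross(y,z),y,z]))
```

```text
button top [ 0.4509 -0.1683  0.117 ] 0.1871693444558429 -126.60345908121323
button side [ 0.4519 -0.168   0.117 ] 0.18632338937347803 -126.39430780539426
pointer top [0.4078 0.0286 0.037 ] 0.16153518486658242 163.23245553604053
pointer side [0.4105 0.0201 0.037 ] 0.1566570943677265 165.9346831163269
(0.451, -0.166, 0.2) -60 [ 0.5607  0.2003 -0.3047  1.9806  0.0724  0.9709 -0.8263]
(0.451, -0.166, 0.2) -16 [ 0.6762  0.2114 -0.4354  1.977   0.1072  0.975  -0.0902]
(0.66, 0.0395, 0.2) -60 [ 0.2536  0.5549 -0.5182  1.5256  0.2915  1.1386 -1.3698]
(0.66, 0.0395, 0.2) -16 [ 0.3486  0.5894 -0.6657  1.5221  0.3832  1.1635 -0.6674]
(0.594, 0.0925, 0.072) -60 [ 0.1574  0.6054 -0.4824  1.7768  0.3598  0.8478 -1.5403]
(0.594, 0.0925, 0.072) -16 [ 0.2187  0.6255 -0.5676  1.7746  0.4258  0.8664 -0.8233]
```

```bash
cat >> h.py <<'E'
B=np.array([.4513,-.168]); A=np.array([.5625,-.018])
def rot(deg):
    a=np.radians(deg);y=np.array([np.cos(a),np.sin(a),0]);z=np.array([0,0,-1.])
    return np.c_[np.cross(y,z),y,z]
def rep(m=""):
    s=robot.get_state();print(m,"t=%.2f"%s["time"],"pos",np.round(s["ee_pos"],4),"F",np.round(s["force"],2),"open",round(s["opening"],4));return s
E
python3 - <<'E'
from h import *
robot.gripper_to(0.0)
robot.move_ptp([*B,.19],rot(-40)); rep("above")
robot.move_linear([*B,.141],velocity=.08); robot.pause(.2); rep("near (tip 5mm above cap)")
print(robot.move_linear([*B,.124],velocity=.01,threshold=2.2)); s=rep("felt"); print("sink mm",(0.136-s["ee_pos"][2])*1000)
E
```

```text
above t=3.33 pos [ 0.4512 -0.1692  0.19  ] F [ 0.06 -0.73  0.14] open 0.0006
near (tip 5mm above cap) t=4.29 pos [ 0.4515 -0.1681  0.1414] F [-0.59 -0.01 -1.02] open 0.0006
True
felt t=5.08 pos [ 0.4513 -0.168   0.1351] F [ 0.51 -0.23  2.43] open 0.0004
sink mm 0.8891226727472112
```

Run:
```python
from h import *
for z in(.1345,.133,.131):
    robot.move_linear([*B,z],velocity=.02); robot.pause(.1)
    f=[]
    for _ in range(5): robot.pause(.04); f.append(robot.get_state()["force"][2])
    s=robot.get_state();print(round((.136-s["ee_pos"][2])*1e3,2),"mm",np.mean(f).round(2),np.std(f).round(2),s["time"])
robot.move_linear([*B,.15],velocity=.1); robot.pause(.2); rep("clear")
```

```text
1.49 mm 2.48 0.31 5.6417
3.02 mm 2.63 0.59 6.2
4.97 mm 3.54 0.51 6.7583
clear t=7.30 pos [ 0.451  -0.1679  0.1495] F [-0.2   0.32 -0.3 ] open 0.0
```

Run:
```python
from h import *
P=np.array([.6615,.0394])
robot.move_linear([*B,.20],velocity=.2)
robot.move_ptp([*P,.20],rot(-60)); robot.gripper_to(.05); rep("above post")
for n in("top","side"):
    f=robot.grab_frame(n);cv2.imwrite(f"pics/{n}1.png",f[:,:,::-1])
t,s=cv2.imread("pics/top1.png"),cv2.imread("pics/side1.png")
cv2.imwrite("pics/c1.png",np.hstack([cv2.resize(t[30:250,130:350],(400,400)),cv2.resize(s[100:320,200:420],(400,400))]))
```

```text
above post t=9.73 pos [0.6615 0.0394 0.2   ] F [-0.15  0.79 -0.27] open 0.0502
```

View pics/c1.png

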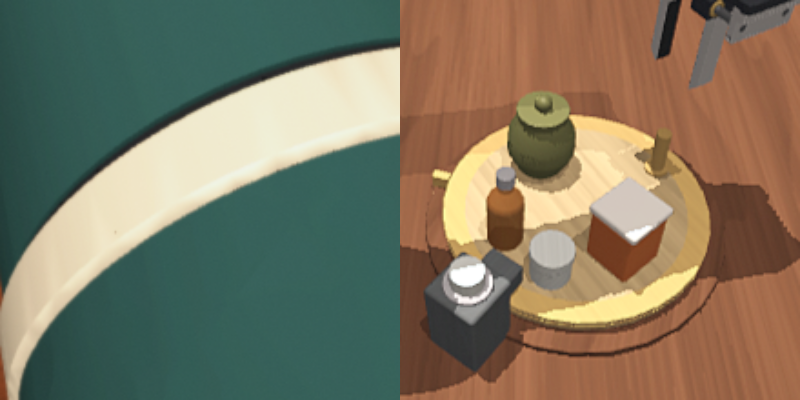

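The side view shows the scene unchanged, with the fingers above the post; the arm hides the top view. I'll descend, cage the post and turn it along the arc.

Run:
```python
from h import *
P=np.array([.6615,.0394])
print("hit",robot.move_linear([*P,.072],velocity=.08,threshold=4)); rep("down")
robot.gripper_to(.021); s=rep("caged"); 
f=robot.grab_frame("side");cv2.imwrite("pics/c2.png",cv2.resize(f[100:320,200:420,::-1],(500,500)))
```

```text
hit False
down t=11.58 pos [0.6617 0.0394 0.0725] F [-0.13  0.51  0.14] open 0.0498
caged t=12.22 pos [0.6615 0.0394 0.072 ] F [-0.21 -0.46  0.73] open 0.0208
```

View pics/c2.png

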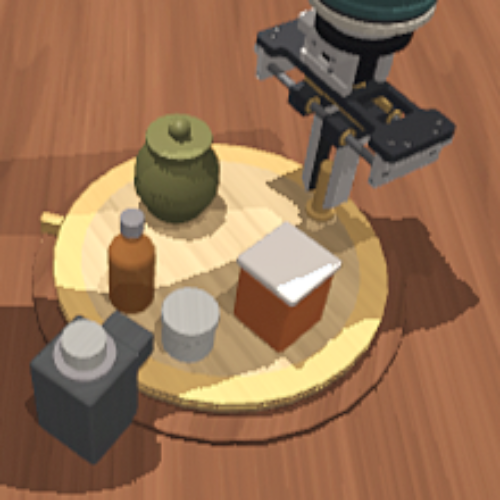

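The post is between the fingers (at 320,190), and the gripper is clear of the jar and the canister. Next I turn it, with a force guard on the first part.

Run:
```python
from h import *
def go(phi,v,th=None):
    a=np.radians(phi);p=A+.115*np.array([np.cos(a),np.sin(a)])
    return robot.move_linear([*p,.072],velocity=v,frame=rot(phi-90),threshold=th)
h=go(36,.02,2.5); rep(h)
if h: raise SystemExit
for phi in(46,56,66,74): h=go(phi,.035,3.); rep((phi,h)); 
robot.pause(.3); rep()
f=robot.grab_frame("side");cv2.imwrite("pics/s3.png",cv2.resize(f[100:320,200:420,::-1],(500,500)))
```

```text
False t=13.02 pos [0.6556 0.0496 0.072 ] F [-0.22 -1.22 -0.49] open 0.021
(46, False) t=13.74 pos [0.6425 0.0645 0.072 ] F [-0.94  0.04 -1.13] open 0.021
(56, True) t=14.01 pos [0.6399 0.0663 0.0716] F [-0.9   0.91  0.65] open 0.0211
(66, True) t=14.38 pos [0.6367 0.0679 0.071 ] F [-0.06  0.26 -0.28] open 0.021
(74, False) t=15.94 pos [0.5943 0.0925 0.072 ] F [-0.74 -0.12 -1.19] open 0.021
 t=16.24 pos [0.5942 0.0925 0.072 ] F [0.32 0.37 0.97] open 0.0212
```

View pics/s3.png

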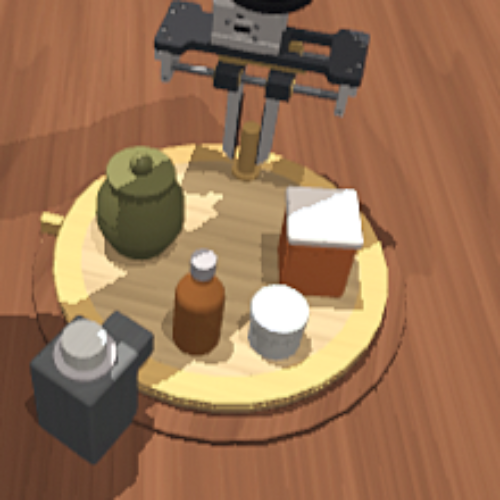

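The disc turned freely. In this crop the knob is at about (142,158), with the post still between the fingers. I'll compare the knob with the pointer direction.

Run:
```python
from h import *
for u,v,z,n in[(142,159,.131,"knob ctr"),(436/800*512/.44-200/.44,(243/600*384-100)/.44,.131,"knob start")]:
    p=ray("side",200+u*.44,100+v*.44,z);d=p[:2]-A;print(n,p,np.hypot(*d),np.degrees(np.arctan2(d[1],d[0])))
robot.gripper_to(.05); robot.move_linear([.5942,.0925,.20],velocity=.15); rep()
robot.move_ptp([.40,-.30,.25],rot(-40)); robot.gripper_to(0.0)
rep()
f=robot.grab_frame("top");cv2.imwrite("pics/t4.png",cv2.resize(f[:,:,::-1],(800,600),interpolation=cv2.INTER_CUBIC))
```

```text
knob ctr [0.49336351 0.00159643 0.131     ] 0.0718601005846963 164.17485534229976
knob start [0.52588847 0.04331005 0.131     ] 0.07140956574750841 120.84370224435543
 t=17.93 pos [0.5938 0.0923 0.1991] F [ 0.74  0.41 -0.97] open 0.0501
 t=20.42 pos [ 0.4  -0.3   0.25] F [ 0.5  -0.86  0.54] open 0.0005
```

View pics/t4.png

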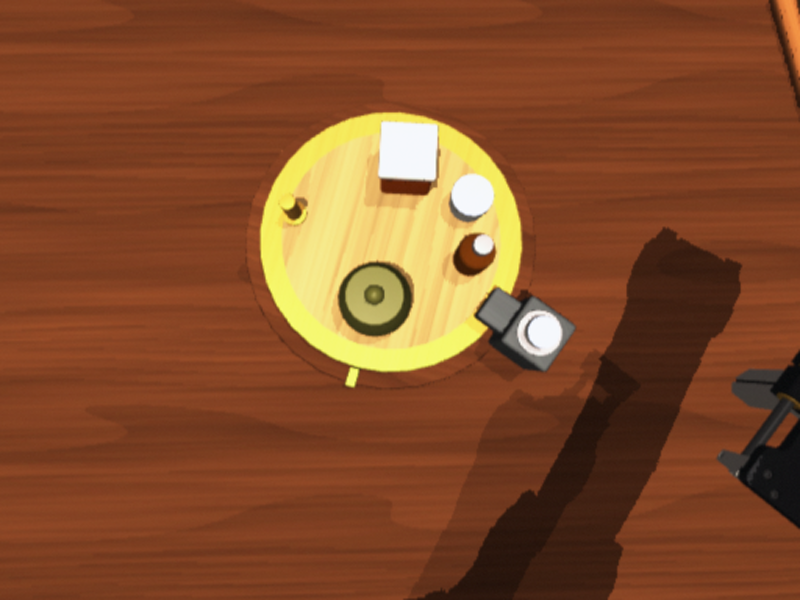

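The jar knob is at (374,294), in line between the disc centre and the pointer at (352,377); the post top is at (289,203). I'll check the numbers, then press the button if they agree.

Run:
```python
from h import *
L=np.radians(163.7);l=np.array([np.cos(L),np.sin(L)]);ok=True
for n,u,v,z,off in[("knob",374,294,.131,0),("post",289,203,.09,90)]:
    d=disp("top",u,v,z)[:2]-A;ang=np.degrees(np.arctan2(d[1],d[0]))+off;print(n,np.hypot(*d),ang,"side err mm",75*np.radians(ang-163.7)); ok&=abs(ang-163.7)<4
if not ok: raise SystemExit
robot.move_ptp([*B,.16],rot(-40)); robot.move_linear([*B,.139],velocity=.05); robot.pause(.2); rep("near")
h=robot.move_linear([*B,.1165],velocity=.012,threshold=14); s=rep(("pressed",h)); print("depth mm",(.136-s["ee_pos"][2])*1e3)
robot.pause(.1);s=rep();print("depth mm",(.136-s["ee_pos"][2])*1e3)
```

```text
knob 0.0741966835470441 165.03532605386945 side err mm 1.7479377170764008
post 0.11164783139783335 164.3541321497834 side err mm 0.8562569817651882
near t=21.94 pos [ 0.4514 -0.168   0.1392] F [0.11 0.5  0.02] open 0.0001
('pressed', True) t=23.46 pos [ 0.4514 -0.1681  0.1189] F [-3.21  1.09 13.51] open 0.0005
depth mm 17.053911699280015
 t=23.56 pos [ 0.4514 -0.168   0.1191] F [-3.29  0.47 13.07] open 0.0003
depth mm 16.91231697696821
```

Run:
```python
from h import *
def mean():
    f=[]
    for _ in range(8): robot.pause(.04); f.append(robot.get_state()["force"][2])
    return round(np.mean(f),2)
robot.move_linear([*B,.142],velocity=.05); robot.pause(.3); print("base",mean())
for z in(.133,.131,.1285,.1265):
    robot.move_linear([*B,z],velocity=.02); robot.pause(.1); print(round((.136-z)*1e3,1),"mm",mean())
robot.move_linear([*B,.20],velocity=.1); robot.move_ptp([.38,-.36,.25],rot(-40)); robot.pause(.5); rep()
f=robot.grab_frame("top");cv2.imwrite("pics/t5.png",cv2.resize(f[:,:,::-1],(800,600),interpolation=cv2.INTER_CUBIC))
```

```text
base -0.04
3.0 mm 1.03
5.0 mm 1.11
7.5 mm 3.84
9.5 mm 8.05
 t=30.15 pos [ 0.3801 -0.3598  0.25  ] F [-0.18  0.02 -0.37] open 0.0004
```

View pics/t5.png

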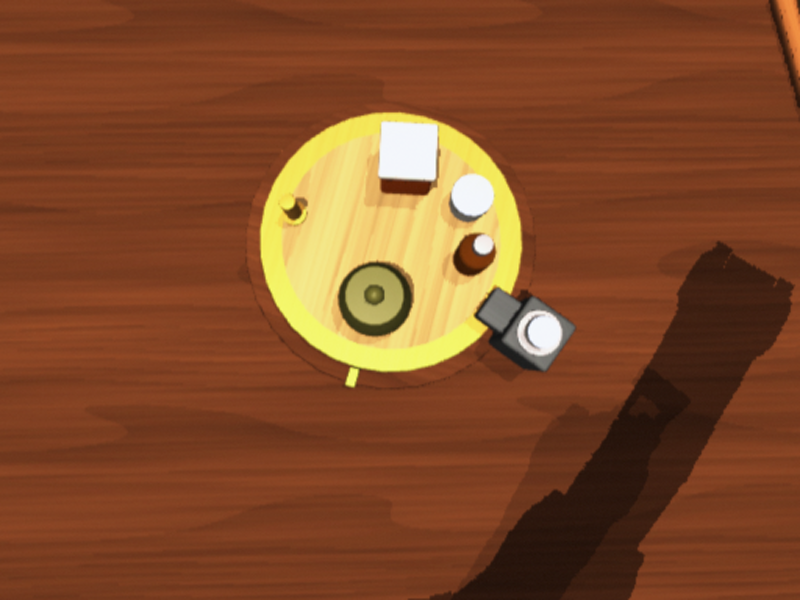

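The scene is unchanged, with the knob still at (374,294). My probe reached 9.5 mm, deeper than I needed, so I'll feel the button once more lightly before handing in.

Run:
```python
from h import *
def mean(): 
    f=[]
    for _ in range(8): robot.pause(.04); f.append(robot.get_state()["force"][2])
    return round(np.mean(f),2)
robot.move_ptp([*B,.16],rot(-40)); robot.move_linear([*B,.142],velocity=.05); robot.pause(.2); b=mean()
robot.move_linear([*B,.1315],velocity=.02); robot.pause(.1); m=mean(); print(b,m)
robot.move_linear([*B,.20],velocity=.1); robot.move_ptp([.38,-.36,.25],rot(-40)); robot.pause(.5); rep()
if m-b<2: robot.sign_off(); print("signed off")
```

```text
0.11 0.74
 t=35.42 pos [ 0.3801 -0.3599  0.25  ] F [ 0.59  0.05 -0.13] open 0.0006
the job is handed in; nothing more can be done
signed off
```

The jar now stands in front of the pointer with the brake on, and I handed the job in at about 35 s of the 72 s allowed.

- **Brake at the start:** the button was stiff at once, about 3 N within 1.5 mm, so the brake was off.
- **Turning:** I caged the post loosely between the fingers and turned the disc about 44° anticlockwise. The force guard stopped two of the short moves early. The forces read straight after were about 1 N, within sensor noise, and the disc then turned freely to the end.
- **Braking:** I pressed the button once, to 17 mm at about 13.5 N.

**Last checks**
- **Jar position:** the top camera puts it about 1–2 mm to the side of the pointer line (limit 12 mm), and the post agrees at about 1 mm. The top camera view after the press showed nothing moved.
- **Pointer direction:** the two cameras disagreed by about 2.7°, or roughly 3.5 mm at the jar. I relied mainly on the top view, and either answer is within the limit.
- **Brake on:** the cap sank at about 1 N for the first 5 mm and met 3.8 N at 7.5 mm. That probe went to 9.5 mm, deeper than intended but well short of switching. A light second feel gave about 0.6 N at 4.5 mm, so the brake was still on.
- **Bystanders and arm:** the bottle, container and tin stand upright on the disc, and the arm is clear of everything.

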